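Park the hook carousel and hang the coupler cover

ROBOT

A 6-joint arm with a two-finger parallel gripper is mounted at the origin on the work surface. World frame = base frame: x ahead of the robot, y to its left, z up, the work surface at z = 0. Lengths are in m, angles in degrees, forces in N, time in s.
With the tool pointing down it reaches from about 0.4 to 0.825 m from the base axis. Payload 7 kg.
Tool frame: the origin (TCP) lies at the very end of the fingers, on their centre line; the grasp point (between the pads) lies 19 mm behind it (r.hold_point_z is the distance from the TCP to the grasp point, in m); z points along the fingers, y is the line along which they close (so a half turn about z gives the same grasp; the last joint's range is limited). The gripper opens to 88 mm and grips with 3 to 60 N. Pads are 19 mm wide; open, the fingers measure 130 mm over their backs; the gripper's body (78 mm by 193 mm) begins 47 mm behind the grasp point.
Start: joints at [-54.654, 20.546, 0.682, 0, -70.136, -16.507], TCP at [0.218, -0.639, 0.227] pointing down, gripper open.
Joint ranges: [-176.03, 176.03], [-82.01, 121.73], [-58.28, 71.71], [-173.87, 95.51], [-174.79, -0.11], [-173.66, 173.66]. Speed limits (degrees/s): [136.94, 136.94, 172.46, 180, 180, 180].

INTERFACE

Orientations are given as [roll, pitch, yaw] about the fixed x, y, z axes, in that order (R = Rz(yaw) Ry(pitch) Rx(roll)).
In Python, from plant import telemetry, vision, workorder, r gives the robot as it stands.
- The arm moves only by the tool move_arm, never from a script. Its argument "plan" is a list of rows, each a list of 7 numbers: the opening, from -1 (shut) to 1 (fully open), so that 0 is half open, then the shift along the world's x, y, z in m, then the turn, a rotation vector about the world's x, y, z in degrees. In form: [[fingers, dx, dy, dz, ax, ay, az], ...]. A call has 1 to 20 rows; each row shifts and turns the commanded pose from where the row before left it; what a row does not reach is not made up. A row lasts 1/8 s, in which the tool goes at most 62.5 mm and 10.7 degrees, less where a joint would pass 70% of its speed; a pose out of reach is approached as far as the arm can. A call is refused whole if a number of a shift passes 0.0625 or a number of a turn 10.7, either way. A call with a gripper value outside its range is refused whole. The fingers move at their own pace and stop on an object; "force" is the grip in N (left out, the last holds). Time passes only in rows, so rows that do not move let the fingers close. It gives the time, the measured TCP pose, the force, the opening and the grip force at its end, in the units of the state.
- telemetry.get_state(): the state, without advancing time (a new reading comes with each control period).
- vision.capture(name): name is "side" or "top"; returns a dict with "img" (480x640x3 uint8, red, green, blue), "depth" (480x640 float32, m along the optical axis (not along the pixel's ray), 0 where there is no reading), "intrinsics" (3x3 intrinsics, pixels), "R" (3x3) and "t" (3): a world point X has camera coordinates R X + t. Camera axes: x right, y down, z forward; pixel columns grow to the right and rows downward; lengths in m; the calibration is good to about 2 mm. A picture is of the moment at which its call begins.
- workorder.close_job(): hands the job in; it is judged then, once.
The state is a dict: "time_s": time; "joints": joint angles; "qd": joint speeds; "joint_torque": joint torques, N m; "tcp_pos": TCP position; "eef_rot": TCP orientation; "contact_force": force on the tool from outside, world axes, zero at the start; "moment": the same for the moment, N m; "gripper_width": finger opening in m; "gripper_force": force on a finger pad.
Only numpy, scipy, OpenCV 4.12 (cv2) and the standard library are available. Lean on these libraries where they do the work, as an engineer would, in place of code of your own. Each camera call takes 0.05 s, during which the arm holds its last target. There are 200 camera calls.

TASK

Turn the hook carousel anticlockwise (seen from above) by its upright handle until it bears against its sprung rubber stop, leaning on it firmly (about 10 N at the handle) but never with more than 18 N. Then hang the looped purple coupler cover by its loop on the one empty hook, let go of it, and leave the carousel resting against the stop and the other things on the cart where they are.

Things in the scene. Friction and masses are not known exactly. Their poses are not given: they have to be found in the camera images.
- rack: the carousel's fixed foot, a steel disc 190 mm across; origin at its centre on the cart top, on the upright axis about which the head turns. The column carries the head's arms, centre line 150 mm up. The head stays where it is left; its dry friction takes about 3 N at the handle to turn.
- hook (a point): resting point of a loop on the EMPTY hook: top of a level round steel arm 8 mm thick, 88 mm from the axis, 154 mm up. x points outward along the arm, z up; turns with the head. At 105 mm from the axis the arm turns up into a tip whose top is 10 mm above this point and which covers 13 to 21 mm outward of it. Three like arms at 90 degree steps carry caps fixed to them (112 mm out, tops 161 mm up).
- handle (a point): middle of the head's upright round handle: 16 mm diameter, 70 mm from the axis, opposite the empty hook, top 215 mm up, this point 185 mm; the arms and caps below it end 161 mm up. x as for hook. Push it sideways along its circle to turn the head.
- rod_tip (a point): outer end of the head's long plain rod, 8 mm thick, level at 150 mm, 140 mm from the axis, 135 degrees anticlockwise of the empty hook. Turned anticlockwise it meets the stop: a steel post 125 mm from the axis sprung along its shoe, with a rubber roller on top (16 mm diameter, 131 to 167 mm high).
- buffer (a joint): how far the stop's sprung post is pushed round the axis, rad; 0 when free. Pushing the handle on slowly: 7 N about 0.05, 10 N 0.08, 15 N 0.14, 18 N 0.17; held still it creeps up by up to 0.035; let go, about 0.03 stays. Where the stop stands differs and must be felt for: the empty hook then faces -x (the robot's side) to within 25 degrees. It starts 0.6 to 1.9 rad short of it.
- cover_mid (a point): middle of the loose purple plastic cover, standing mouth down, 67 mm high, 0.12 kg; this point 33.5 mm up. Cap 56 mm across, 30 mm high; on it an upright loop 36 mm wide (y), 8 mm thick (x), its eye 24 mm wide, 30 mm high from the cap's top to the loop's crown, open along x; crown 7 mm thick. Grip across the loop, along y. z up.
- eye (a point): underside of the crown of the cover's loop, 60 mm above the cover's foot on its centre line; axes as cover_mid. When hung it rests on the arm at hook or a little inward of it, behind the upturned tip.
- flange: cast steel flange adapter, 84 mm across, 36 high; a bystander, its origin under its centre
- gland_nut: green-painted iron gland nut, hexagon 44 mm, 28 high; a bystander, its origin under its centre
- spacer_a: copper crush washer, 38 mm across, 6 high; a bystander, its origin under its centre
- spacer_b: a second copper crush washer, 38 mm across, 6 high; a bystander, its origin under its centre
- plug: plain black plug without a loop, 48 mm across, 36 high; a bystander, its origin under its centre
- driver: screwdriver lying on the cart top; a bystander, its origin under its centre
- cover: the cover itself; origin at the centre of its foot, axes as cover_mid
There are look-alikes about, which are no part of the job. Leave any white or yellow look-alike of the cover alone.

How it is judged:
By the outcome, as a careful person would: the job done as asked, in the order asked, and still so for the second after the job is handed in, with the robot touching nothing.
It also fails if it takes over 72 s, if anything falls off the work surface, if the arm or the gripper's body presses on something with over 40 N, if the wrist force passes 120 N, or if a joint passes its speed limit or range.

## Working session

There is one attempt and no reset: what is moved stays moved. The work goes in short steps, Python scripts to look and compute and a tool call to move; the robot and the scene stay as the last step left them, time stands still between calls to the robot, and variables do not carry over. Pictures are saved under pics/ and viewed, at most 10 in all, crops included, and the job is handed in when it is done.

Besides the shell and the picture viewer there is one more tool, called after "Emit:" by a JSON object that holds its "fn" and its "kwargs". move_arm: Moves the arm, as the interface text tells. Its arguments: {"type":"object","properties":{"plan":{"type":"array"},"force":{"type":"number"}},"required":["plan"]}

```bash
ls; mkdir -p pics
cat > h.py <<'E'
import numpy as np, cv2
from plant import telemetry, vision, workorder, r
def cap(n,f=None):
    c=vision.capture(n)
    if f: cv2.imwrite('pics/'+f,c['img'][:,:,::-1])
    return c
def px(c,u,v,d=None,z=None):
    K=c['intrinsics'];ray=np.linalg.inv(K)@[u,v,1]
    R,t=c['R'],c['t']
    if z is not None:
        o=-R.T@t;w=R.T@ray;return o+w*(z-o[2])/w[2]
    if d is None: d=c['depth'][int(v),int(u)]
    return R.T@(ray*d-t)
def proj(c,X):
    p=c['intrinsics']@(c['R']@np.array(X)+c['t']);return p[:2]/p[2]
def cloud(c):
    v,u=np.mgrid[:480,:640];d=c['depth'];K=c['intrinsics']
    P=np.stack([(u-K[0,2])/K[0,0]*d,(v-K[1,2])/K[1,1]*d,d],-1)
    return (P-c['t'])@c['R']
E
python3 - <<'E'
from h import *
for n in ['top','side']:
    c=cap(n,n+'0.png'); np.savez(n+'0.npz',**c); print(n,-c['R'].T@c['t'],c['R'].round(2).tolist(),c['intrinsics'][0,0])
print(telemetry.get_state())
E
```

```text
pics
top [ 0.3719136  -0.04023315  1.12284978] [[-0.01, -1.0, 0.04], [-0.99, 0.01, -0.14], [0.14, -0.04, -0.99]] 522.792969813282
side [0.45348015 0.62240729 0.75692987] [[-1.0, -0.07, 0.01], [-0.05, 0.67, -0.74], [0.05, -0.74, -0.68]] 455.5775018271325
{'time_s': 0.1, 'joints': array([-5.46545896e+01,  2.05872464e+01,  6.40244742e-01, -1.62385480e-02,
       -7.01336631e+01, -1.65069659e+01]), 'qd': array([-0.03834675, -0.15223833,  0.0764647 , -0.04450798,  0.04824843,
        0.01784506]), 'joint_torque': array([-4.00059638e-03, -5.84163845e+01,  2.93751705e+01,  7.01570928e+00,
        1.01038237e-02, -5.39826624e-05]), 'tcp_pos': array([ 0.21779978, -0.63846374,  0.2257313 ]), 'eef_rot': array([ 1.79918322e+02, -8.28438673e-03, -1.61167079e+02]), 'contact_force': array([-0.06344824, -0.96275603,  0.48177484]), 'moment': array([ 0.00152618, -0.07498847, -0.07156751]), 'gripper_force': 0.0, 'gripper_width': 0.08741443356503009}
```

View pics/top0.png

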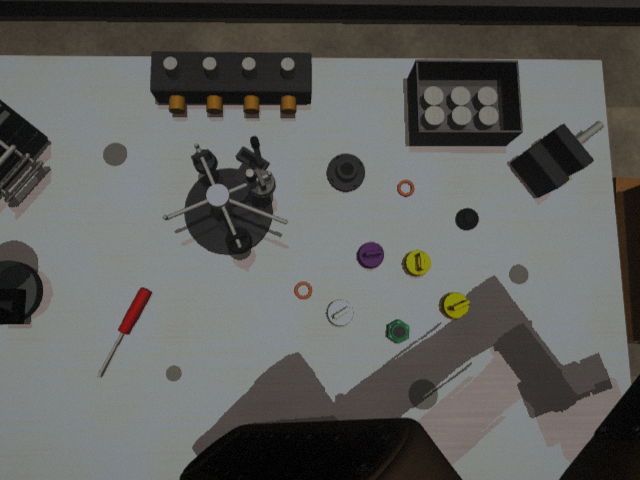

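View pics/side0.png

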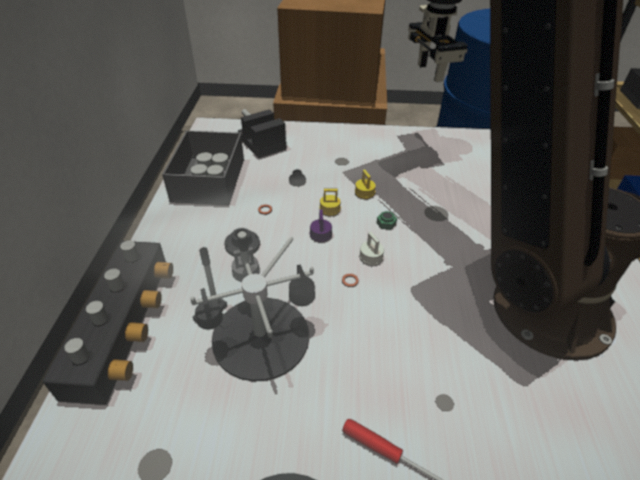

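The top view shows the carousel with its hub at about (218,195) and the purple cover at (371,255). I'll enlarge both.

Run:
```python
from h import *
c=dict(np.load('top0.npz'));s=dict(np.load('side0.npz'))
a=cv2.resize(c['img'][125:265,150:300],None,fx=4,fy=4,interpolation=2)
a=cv2.convertScaleAbs(a,alpha=1.8)
b=cv2.resize(c['img'][230:280,345:395],(200,200),interpolation=2)
o=np.zeros((560,800,3),np.uint8);o[:,:600]=a;o[:200,600:]=b
cv2.imwrite('pics/crop.png',o[:,:,::-1])
P=cloud(c)
print('hub',px(c,218,195),px(c,218,195,z=.154))
for n,K in (('top',c),('side',s)):
    h=cv2.cvtColor(K['img'],cv2.COLOR_RGB2HSV);Q=cloud(K)
    m=(h[...,0]>130)&(h[...,0]<165)&(h[...,1]>80)
    n_,l,st,_=cv2.connectedComponentsWithStats(m.astype(np.uint8))
    for i in range(1,n_):
        if st[i,4]>60:
            q=Q[l==i];print(n,st[i],q.min(0),q.max(0))
            for lo,hi in((.022,.036),(.045,.075)):
                k=q[(q[:,2]>lo)&(q[:,2]<hi)];print(lo,len(k),k.mean(0),(k.min(0)+k.max(0))/2,k.min(0),k.max(0))
                if lo>.04: 
                    w,V=np.linalg.eigh(np.cov(k[:,:2].T));print(w**.5,np.degrees(np.arctan2(V[1,1],V[0,1])))
# column/hub points above
m=(abs(P[...,0]-px(c,218,195)[0])<.16)&(abs(P[...,1]-px(c,218,195)[1])<.16)&(P[...,2]>.17)
print('tall',P[m].mean(0),P[m].max(0),[P[m&(P[...,2]>z)].mean(0) for z in (.2,.207)])
```

```text
hub [0.58953349 0.10724346 0.1631974 ] [0.59161918 0.10865689 0.154     ]
top [359 243  25  25 460] [ 0.3719136  -0.22126289  0.00626679] [ 0.51563688 -0.04023315  1.12284978]
0.022 376 [ 0.4896605  -0.19420616  0.02984603] [ 0.49089689 -0.19535576  0.02895598] [ 0.46615691 -0.22126289  0.02216014] [ 0.51563688 -0.16944864  0.03575183]
0.045 76 [ 0.49193016 -0.1950002   0.06647031] [ 0.49209001 -0.1952379   0.0632673 ] [ 0.48634807 -0.21301592  0.05403194] [ 0.49783196 -0.17745988  0.07250266]
[0.00245387 0.01094946] 96.08776087171404
side [311 221  10  12  75] [ 0.49179815 -0.21167045  0.02699586] [ 0.51485566 -0.1705986   0.03341268]
0.022 75 [ 0.50405618 -0.19117103  0.03020996] [ 0.50332691 -0.19113453  0.03020427] [ 0.49179815 -0.21167045  0.02699586] [ 0.51485566 -0.1705986   0.03341268]<stdin>:18: RuntimeWarning: Mean of empty slice.
  ret = um.true_divide(
Traceback (most recent call last):
ValueError: zero-size array to reduction operation minimum which has no identity
```

View pics/crop.png

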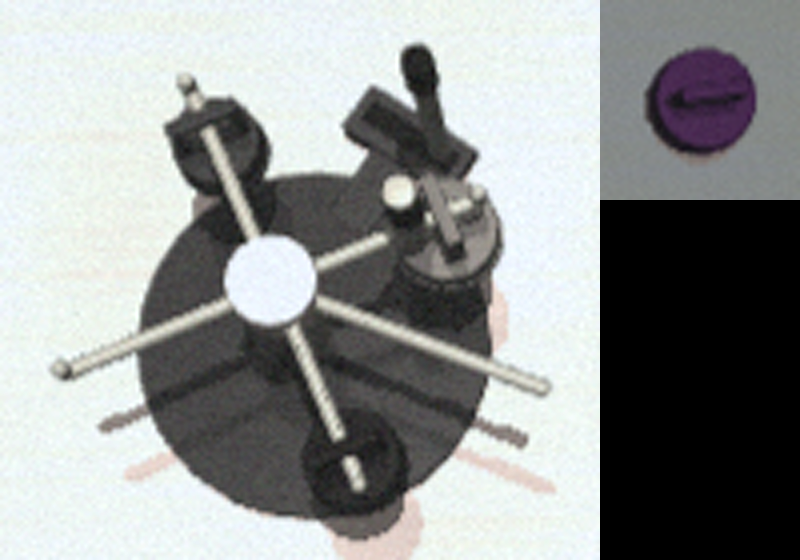

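Run:
```python
from h import *
c=dict(np.load('top0.npz'));s=dict(np.load('side0.npz'))
f=lambda u,v,z:px(c,150+u/4,125+v/4,z=z)[:2]
hub=f(270,282,.163);hk=f(62,370,.162);rod=f(543,387,.152);han=f(400,192,.215);st=f(418,62,.167);c1=f(185,85,.16);c2=f(358,485,.15)
for n,p in dict(hub=hub,hook=hk,rod=rod,handle=han,stop=st,armA=c1,armB=c2).items():
    d=p-hub;print(n,p.round(4),np.hypot(*d).round(4),np.degrees(np.arctan2(d[1],d[0])).round(1))
# hub from hook/rod/handle geometry: foot disc fit
P=cloud(c);m=(P[...,2]<.03)&(P[...,2]>.002)&(np.hypot(P[...,0]-hub[0],P[...,1]-hub[1])<.13)&(c['img'].max(-1)<70)
q=P[m];print('disc',(q.min(0)+q.max(0))/2,q.max(0)-q.min(0))
print('hub side',proj(s,[*hub,.163]),'stop',proj(s,[*st,.167]),'cover',proj(s,[.491,-.195,.067]))
print('side px hub (254,284)->',px(s,254,284,z=.163))
```

```text
hub [0.5886 0.1082] 0.0 0.0
hook [0.5476 0.2032] 0.1035 113.4
rod [ 0.5403 -0.0185] 0.1356 -110.9
handle [0.6176 0.0434] 0.071 -65.9
stop [0.6937 0.0397] 0.1254 -33.1
armA [0.6846 0.1501] 0.1047 23.6
armB [0.4947 0.0679] 0.1022 -156.8
disc [0.60082257 0.10829909 0.01566402] [0.23013756 0.18755445 0.02731723]
hub side [255.12793852 281.63440604] stop [204.58550554 248.93331559] cover [321.16863458 214.00134387]
side px hub (254,284)-> [0.589664   0.11366194 0.163     ]
```

Emit:
{"fn": "move_arm", "kwargs": {"plan": [[-1,0.0242,0.0445,0.002,0,0,0],[-1,0.0242,0.0445,0.002,0,0,0],[-1,0.0242,0.0445,0.002,0,0,0],[-1,0.0242,0.0445,0.002,0,0,0],[-1,0.0242,0.0445,0.002,0,0,0],[-1,0.0242,0.0445,0.002,0,0,0],[-1,0.0242,0.0445,0.002,0,0,0],[-1,0.0242,0.0445,0.002,0,0,0],[-1,0.0242,0.0445,0.002,0,0,0],[-1,0.0242,0.0445,0.002,0,0,0],[-1,0.0242,0.0445,0.002,0,0,0],[-1,0.0242,0.0445,0.002,0,0,0],[-1,0.0242,0.0445,0,0,0,2.5],[-1,0.0242,0.0445,0,0,0,2.5],[-1,0.0242,0.0445,0,0,0,0],[-1,0,0,0,0,0,0]], "force": 20}}

```text
time_s: 2.1
tcp_pos: [0.5819, 0.0314, 0.2493]
eef_rot: [180.0, -0.1, -156.0]
contact_force: [-0.4, 0.2, -0.3]
gripper_width: 0.0004
gripper_force: 0.0
```

```bash
cat >> h.py <<'E'
HUB=np.array([.589,.109])
def arc(a0,a1,step,d,d0=None):
    d0=d if d0 is None else d0
    n=max(1,round(abs(a1-a0)/step));A=np.linspace(a0,a1,n+1);D=np.linspace(d0,d,n+1)
    pos=[HUB+.07*np.array([np.cos(a),np.sin(a)])-k*np.array([-np.sin(a),np.cos(a)]) for a,k in zip(np.radians(A),D)]
    p=np.round(pos,4);return p[0],[[-1,round(x,4),round(y,4),0,0,0,round((a1-a0)/n,2)] for x,y in np.diff(p,axis=0)]
E
python3 - <<'E'
from h import *
import json
print(telemetry.get_state()['contact_force'])
for a in [(-66,-66.001,1,19),(-66,-26,2.5,19),(-26,-6,2,19)]:
    print(json.dumps(arc(*a)[1]),arc(*a)[0])
E
```

```text
[-0.43363516  0.18072536 -0.34561519]
[[-1, -0.0001, 0.0003, 0, 0, 0, -0.0]] [-16.7399  -7.6829]
[[-1, 0.3564, -0.7485, 0, 0, 0, 2.5], [-1, 0.3887, -0.7322, 0, 0, 0, 2.5], [-1, 0.4202, -0.7146, 0, 0, 0, 2.5], [-1, 0.451, -0.6955, 0, 0, 0, 2.5], [-1, 0.481, -0.6752, 0, 0, 0, 2.5], [-1, 0.5099, -0.6536, 0, 0, 0, 2.5], [-1, 0.5379, -0.6307, 0, 0, 0, 2.5], [-1, 0.565, -0.6067, 0, 0, 0, 2.5], [-1, 0.5908, -0.5814, 0, 0, 0, 2.5], [-1, 0.6157, -0.5551, 0, 0, 0, 2.5], [-1, 0.6393, -0.5277, 0, 0, 0, 2.5], [-1, 0.6617, -0.4994, 0, 0, 0, 2.5], [-1, 0.6829, -0.47, 0, 0, 0, 2.5], [-1, 0.7027, -0.4397, 0, 0, 0, 2.5], [-1, 0.7212, -0.4087, 0, 0, 0, 2.5], [-1, 0.7384, -0.3769, 0, 0, 0, 2.5]] [-16.7399  -7.6829]
[[-1, 0.6021, -0.278, 0, 0, 0, 2.0], [-1, 0.6114, -0.2569, 0, 0, 0, 2.0], [-1, 0.62, -0.2354, 0, 0, 0, 2.0], [-1, 0.6279, -0.2136, 0, 0, 0, 2.0], [-1, 0.6349, -0.1916, 0, 0, 0, 2.0], [-1, 0.6412, -0.1693, 0, 0, 0, 2.0], [-1, 0.6467, -0.1468, 0, 0, 0, 2.0], [-1, 0.6515, -0.1241, 0, 0, 0, 2.0], [-1, 0.6554, -0.1013, 0, 0, 0, 2.0], [-1, 0.6586, -0.0784, 0, 0, 0, 2.0]] [ -7.6771 -16.9988]
```

Emit:
{"fn": "move_arm", "kwargs": {"plan": [[-1,0,0,-0.024,0,0,0],[-1,0,0,-0.024,0,0,0],[-1,0,0,-0.024,0,0,0],[-1,0.0018,0,0,0,0,0],[-1,0.0018,0.0008,0,0,0,0],[-1,0.0018,0.0008,0,0,0,0],[-1,0.0018,0.0008,0,0,0,0],[-1,0.0018,0.0008,0,0,0,0],[-1,0.0018,0.0008,0,0,0,0],[-1,0.0018,0.0008,0,0,0,0],[-1,0.0018,0.0008,0,0,0,0],[-1,0,0,0,0,0,0]]}}

```text
time_s: 3.6
tcp_pos: [0.5954, 0.0343, 0.1785]
eef_rot: [180.0, -0.0, -156.2]
contact_force: [0.3, -1.2, 0.6]
gripper_width: 0.0005
gripper_force: 0.0
```

Run:
```python
from h import *
import json
for a in [(-66,-31,2.5,.019),(-31,-11,2,.019),(-11,5,1,.019)]:
    print(json.dumps(arc(*a)[1]),arc(*a)[0])
```

```text
[[-1, 0.0031, 0.0006, 0, 0, 0, 2.5], [-1, 0.0031, 0.0007, 0, 0, 0, 2.5], [-1, 0.0031, 0.0008, 0, 0, 0, 2.5], [-1, 0.003, 0.0009, 0, 0, 0, 2.5], [-1, 0.003, 0.0011, 0, 0, 0, 2.5], [-1, 0.0029, 0.0012, 0, 0, 0, 2.5], [-1, 0.0029, 0.0014, 0, 0, 0, 2.5], [-1, 0.0028, 0.0014, 0, 0, 0, 2.5], [-1, 0.0027, 0.0016, 0, 0, 0, 2.5], [-1, 0.0027, 0.0017, 0, 0, 0, 2.5], [-1, 0.0026, 0.0019, 0, 0, 0, 2.5], [-1, 0.0025, 0.0019, 0, 0, 0, 2.5], [-1, 0.0024, 0.002, 0, 0, 0, 2.5], [-1, 0.0023, 0.0022, 0, 0, 0, 2.5]] [0.6001 0.0373]
[[-1, 0.0018, 0.0017, 0, 0, 0, 2.0], [-1, 0.0017, 0.0019, 0, 0, 0, 2.0], [-1, 0.0017, 0.0019, 0, 0, 0, 2.0], [-1, 0.0016, 0.002, 0, 0, 0, 2.0], [-1, 0.0015, 0.002, 0, 0, 0, 2.0], [-1, 0.0015, 0.002, 0, 0, 0, 2.0], [-1, 0.0014, 0.0022, 0, 0, 0, 2.0], [-1, 0.0013, 0.0021, 0, 0, 0, 2.0], [-1, 0.0012, 0.0022, 0, 0, 0, 2.0], [-1, 0.0012, 0.0023, 0, 0, 0, 2.0]] [0.6392 0.0567]
[[-1, 0.0005, 0.0011, 0, 0, 0, 1.0], [-1, 0.0006, 0.0012, 0, 0, 0, 1.0], [-1, 0.0005, 0.0011, 0, 0, 0, 1.0], [-1, 0.0005, 0.0012, 0, 0, 0, 1.0], [-1, 0.0004, 0.0012, 0, 0, 0, 1.0], [-1, 0.0005, 0.0012, 0, 0, 0, 1.0], [-1, 0.0004, 0.0012, 0, 0, 0, 1.0], [-1, 0.0004, 0.0012, 0, 0, 0, 1.0], [-1, 0.0004, 0.0012, 0, 0, 0, 1.0], [-1, 0.0004, 0.0012, 0, 0, 0, 1.0], [-1, 0.0003, 0.0012, 0, 0, 0, 1.0], [-1, 0.0003, 0.0012, 0, 0, 0, 1.0], [-1, 0.0003, 0.0013, 0, 0, 0, 1.0], [-1, 0.0003, 0.0012, 0, 0, 0, 1.0], [-1, 0.0003, 0.0012, 0, 0, 0, 1.0], [-1, 0.0002, 0.0013, 0, 0, 0, 1.0]] [0.6541 0.077 ]
```

Emit:
{"fn": "move_arm", "kwargs": {"plan": [[-1,0.0014,0.0009,0,0,0,0],[-1,0.0014,0.0009,0,0,0,0],[-1,0.0014,0.0009,0,0,0,0],[-1,0.0014,0.0006,0,0,0,0],[-1,0,0,0,0,0,0]]}}

```text
time_s: 4.22
tcp_pos: [0.601, 0.0376, 0.1785]
eef_rot: [180.0, -0.0, -156.2]
contact_force: [0.3, -0.4, 0.2]
gripper_width: 0.0006
gripper_force: 0.0
```

Emit:
{"fn": "move_arm", "kwargs": {"plan": [[-1,0.0031,0.0006,0,0,0,2.5],[-1,0.0031,0.0007,0,0,0,2.5],[-1,0.0031,0.0008,0,0,0,2.5],[-1,0.003,0.0009,0,0,0,2.5],[-1,0.003,0.0011,0,0,0,2.5],[-1,0.0029,0.0012,0,0,0,2.5],[-1,0.0029,0.0014,0,0,0,2.5]]}}

```text
time_s: 5.1
tcp_pos: [0.6212, 0.0432, 0.1785]
eef_rot: [180.0, -0.1, -138.6]
contact_force: [-2.1, -3.4, 1.1]
gripper_width: 0.0002
gripper_force: 2.1
```

Emit:
{"fn": "move_arm", "kwargs": {"plan": [[-1,0.0028,0.0014,0,0,0,2.5],[-1,0.0027,0.0016,0,0,0,2.5],[-1,0.0027,0.0017,0,0,0,2.5],[-1,0.0026,0.0019,0,0,0,2.5],[-1,0.0025,0.0019,0,0,0,2.5],[-1,0.0024,0.002,0,0,0,2.5],[-1,0.0023,0.0022,0,0,0,2.5],[-1,0.0018,0.0017,0,0,0,2.0],[-1,0.0017,0.0019,0,0,0,2.0],[-1,0.0017,0.0019,0,0,0,2.0],[-1,0.0016,0.002,0,0,0,2.0],[-1,0,0,0,0,0,0]]}}

```text
time_s: 6.6
tcp_pos: [0.6474, 0.0634, 0.1786]
eef_rot: [-179.9, -0.1, -113.2]
contact_force: [2.6, -5.1, -0.9]
gripper_width: 0.0003
gripper_force: 2.4
```

Run:
```python
from h import *
c=cap('top');a=cv2.resize(c['img'][125:265,150:300],None,fx=4,fy=4,interpolation=2)
cv2.imwrite('pics/t1.png',cv2.convertScaleAbs(a,alpha=1.8)[:,:,::-1])
```

```text
(no output)
```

View pics/t1.png

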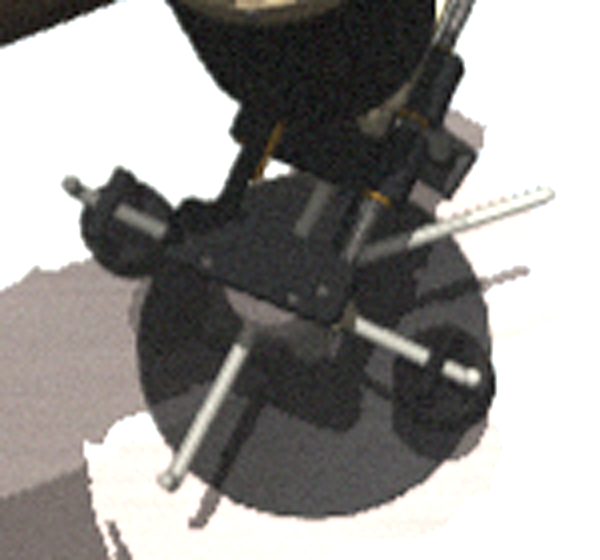

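Run:
```python
from h import *
c=dict(np.load('top0.npz'))
f=lambda u,v,z:px(c,150+u/4,125+v/4,z=z)[:2]
for n,p,o in (('hook',f(170,480,.162),180),('rod',f(548,195,.152),45),('capR',f(475,377,.16),90),('capL',f(72,185,.16),-90)):
    d=p-HUB;print(n,np.degrees(np.arctan2(d[1],d[0]))+o,np.hypot(*d))
s=telemetry.get_state();print(s['tcp_pos'],s['contact_force'],s['moment'])
a=np.radians(-23);d=s['tcp_pos'][:2]-HUB
print('rad,tan',d@[np.cos(a),np.sin(a)],d@[-np.sin(a),np.cos(a)])
```

```text
hook 334.88411019018423 0.10269051758560714
rod -26.27588282867893 0.13735558986058355
capR -25.208514213551183 0.10611380088828708
capL -26.9165321286524 0.10388367684578312
[0.64737001 0.06338372 0.1786205 ] [ 2.02273815 -5.04584952 -1.4250646 ] [-1.57004654 -0.98661166 -0.0411275 ]
rad,tan 0.07155357936530653 -0.01918302349554399
```

Emit:
{"fn": "move_arm", "kwargs": {"plan": [[-1,0.0014,-0.0006,0,0,0,0],[-1,0.0015,0.002,0,0,0,2.0],[-1,0.0015,0.002,0,0,0,2.0],[-1,0.0014,0.0022,0,0,0,2.0],[-1,0.0013,0.0021,0,0,0,2.0],[-1,0.0012,0.0022,0,0,0,2.0],[-1,0.0012,0.0023,0,0,0,2.0],[-1,0.0011,0.0023,0,0,0,2.0],[-1,0.0011,0.0023,0,0,0,2.0],[-1,0,0,0,0,0,0]]}}

```text
time_s: 7.9
tcp_pos: [0.6587, 0.0818, 0.1785]
eef_rot: [-180.0, 0.0, -97.1]
contact_force: [-0.4, -2.7, -0.2]
gripper_width: 0.0005
gripper_force: 1.4
```

Emit:
{"fn": "move_arm", "kwargs": {"plan": [[-1,0.0004,0.0012,0,0,0,1.0],[-1,0.0004,0.0012,0,0,0,1.0],[-1,0.0004,0.0012,0,0,0,1.0],[-1,0.0004,0.0012,0,0,0,1.0],[-1,0.0004,0.0012,0,0,0,1.0],[-1,0.0003,0.0012,0,0,0,1.0],[-1,0.0003,0.0012,0,0,0,1.0],[-1,0.0003,0.0013,0,0,0,1.0]]}}

```text
time_s: 8.9
tcp_pos: [0.6618, 0.0911, 0.1786]
eef_rot: [-180.0, 0.0, -89.1]
contact_force: [3.7, -4.2, -2.5]
gripper_width: 0.0007
gripper_force: 2.5
```

Emit:
{"fn": "move_arm", "kwargs": {"plan": [[-1,0.0012,0,0,0,0,0],[-1,0.0004,0.0012,0,0,0,1.0],[-1,0.0004,0.0012,0,0,0,1.0],[-1,0.0004,0.0012,0,0,0,1.0],[-1,0,0,0,0,0,0]]}}

```text
time_s: 9.52
tcp_pos: [0.6632, 0.0947, 0.1784]
eef_rot: [179.9, 0.0, -86.1]
contact_force: [-5.0, -2.6, 2.1]
gripper_width: 0.0008
gripper_force: 2.1
```

Emit:
{"fn": "move_arm", "kwargs": {"plan": [[-1,-0.0007,0,0,0,0,0],[-1,0.0002,0.0012,0,0,0,1.0],[-1,0.0002,0.0012,0,0,0,1.0],[-1,0.0002,0.0012,0,0,0,1.0],[-1,0,0,0,0,0,0]]}}

```text
time_s: 10.15
tcp_pos: [0.6638, 0.0984, 0.1785]
eef_rot: [-180.0, 0.0, -83.1]
contact_force: [-2.6, -2.2, 0.4]
gripper_width: 0.0006
gripper_force: 1.9
```

Emit:
{"fn": "move_arm", "kwargs": {"plan": [[-1,-0.0003,0.0006,0,0,0,0.5],[-1,0.0001,0.0006,0,0,0,0.5],[-1,0.0001,0.0006,0,0,0,0.5],[-1,0,0.0006,0,0,0,0.5],[-1,0,0.0006,0,0,0,0.5],[-1,0,0.0006,0,0,0,0.5]]}}

```text
time_s: 10.9
tcp_pos: [0.6641, 0.1018, 0.1786]
eef_rot: [-180.0, -0.0, -80.1]
contact_force: [3.1, -5.0, -2.1]
gripper_width: 0.0004
gripper_force: 2.9
```

Emit:
{"fn": "move_arm", "kwargs": {"plan": [[-1,0.0004,0.0006,0,0,0,0.5],[-1,0.0001,0.0006,0,0,0,0.5],[-1,0.0001,0.0006,0,0,0,0.5],[-1,0,0,0,0,0,0]]}}

```text
time_s: 11.4
tcp_pos: [0.6643, 0.1032, 0.1786]
eef_rot: [180.0, -0.0, -78.6]
contact_force: [2.1, -4.8, -2.2]
gripper_width: 0.0002
gripper_force: 3.2
```

Emit:
{"fn": "move_arm", "kwargs": {"plan": [[-1,0.0001,0.0006,0,0,0,0.5],[-1,0.0001,0.0006,0,0,0,0.5],[-1,0.0001,0.0006,0,0,0,0.5],[-1,0,0,0,0,0,0]]}}

```text
time_s: 11.9
tcp_pos: [0.6645, 0.1046, 0.1786]
eef_rot: [180.0, -0.1, -77.2]
contact_force: [2.7, -5.7, -1.8]
gripper_width: 0.0009
gripper_force: 3.9
```

Emit:
{"fn": "move_arm", "kwargs": {"plan": [[-1,0.0002,0.0006,0,0,0,0.5],[-1,0.0001,0.0006,0,0,0,0.5],[-1,0,0.0006,0,0,0,0.5],[-1,0,0.0006,0,0,0,0.5],[-1,0,0,0,0,0,0]]}}

```text
time_s: 12.52
tcp_pos: [0.6647, 0.1065, 0.1786]
eef_rot: [179.9, -0.1, -75.2]
contact_force: [2.7, -7.9, -1.3]
gripper_width: 0.0002
gripper_force: 4.9
```

Emit:
{"fn": "move_arm", "kwargs": {"plan": [[-1,0,0.0006,0,0,0,0.5],[-1,0,0.0006,0,0,0,0.5],[-1,0,0.0006,0,0,0,0.5],[-1,0,0.0006,0,0,0,0],[-1,0,0,0,0,0,0]]}}

```text
time_s: 13.15
tcp_pos: [0.6648, 0.1083, 0.1786]
eef_rot: [179.9, -0.1, -73.7]
contact_force: [3.6, -10.7, -2.0]
gripper_width: 0.0004
gripper_force: 5.9
```

Emit:
{"fn": "move_arm", "kwargs": {"plan": [[-1,0,0,0,0,0,0],[-1,0,0,0,0,0,0],[-1,0.0004,-0.002,0,0,0,0],[-1,0.0008,-0.004,0,0,0,0],[-1,0.002,-0.01,0,0,0,0],[-1,0.004,-0.02,0,0,0,0],[-1,0,0,0.03,0,0,0],[-1,0,0,0.05,0,0,0],[0.27,-0.0165,-0.0245,0.004,0,0,-10],[0.27,-0.0165,-0.0245,0,0,0,-10],[0.27,-0.0165,-0.0245,0,0,0,-10],[0.27,-0.0165,-0.0245,0,0,0,-10],[0.27,-0.0165,-0.0245,0,0,0,-10],[0.27,-0.0165,-0.0245,0,0,0,-10],[0.27,-0.0165,-0.0245,0,0,0,-10],[0.27,-0.0165,-0.0245,0,0,0,-10],[0.27,-0.0165,-0.0245,0,0,0,-10],[0.27,-0.0165,-0.0245,0,0,0,-10],[0.27,-0.0165,-0.0245,-0.03,0,0,0],[0.27,0,0,-0.03,0,0,0]]}}

```text
time_s: 15.65
tcp_pos: [0.4894, -0.1974, 0.2026]
eef_rot: [-180.0, 0.1, -173.8]
contact_force: [0.5, 0.3, -0.6]
gripper_width: 0.0555
gripper_force: 0.0
```

Run:
```python
from h import *
c=cap('top');np.savez('t2.npz',**c);s=cap('side');np.savez('s2.npz',**s)
o=np.zeros((560,800,3),np.uint8)
o[:,:400]=cv2.convertScaleAbs(cv2.resize(c['img'][125:265,150:250],None,fx=4,fy=4,interpolation=2),alpha=1.8)
o[:,400:]=cv2.convertScaleAbs(cv2.resize(s['img'][150:290,270:370],None,fx=4,fy=4,interpolation=2),alpha=1.3)
cv2.imwrite('pics/t2.png',o[:,:,::-1])
print(telemetry.get_state()['tcp_pos'],telemetry.get_state()['eef_rot'],telemetry.get_state()['contact_force'])
```

```text
[ 0.48809352 -0.19610962  0.19996955] [ 179.90742787   -0.26144791 -173.77776061] [ 0.01102384 -0.37618159  0.94546293]
```

View pics/t2.png

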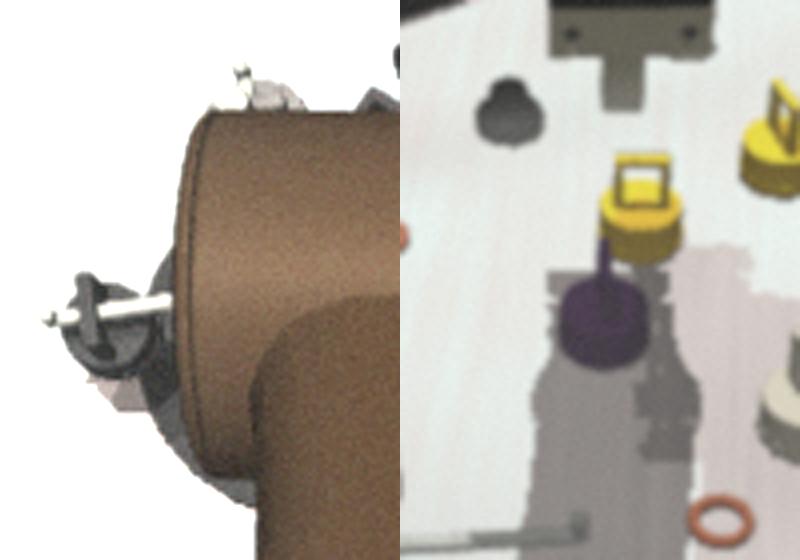

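Emit:
{"fn": "move_arm", "kwargs": {"plan": [[0.27,0.0025,0.001,-0.05,0,0,0],[0.27,0,0,-0.05,0,0,0],[0.27,0,0,-0.03,0,0,0],[0.27,0,0,0,0,0,0]]}}

```text
time_s: 16.25
tcp_pos: [0.4923, -0.1945, 0.0717]
eef_rot: [180.0, -0.2, -173.7]
contact_force: [-0.1, -0.3, 0.7]
gripper_width: 0.0553
gripper_force: 0.0
```

Run:
```python
from h import *
s=cap('side');c=cap('top')
o=np.zeros((560,800,3),np.uint8)
o[:,:400]=cv2.convertScaleAbs(cv2.resize(s['img'][170:240,295:345],None,fx=8,fy=8,interpolation=2),alpha=1.5)
o[:,400:]=cv2.convertScaleAbs(cv2.resize(c['img'][220:290,345:395],None,fx=8,fy=8,interpolation=2),alpha=1.5)
cv2.imwrite('pics/t3.png',o[:,:,::-1])
t=telemetry.get_state();print(t['tcp_pos'],proj(s,t['tcp_pos']),t['contact_force'])
```

```text
[ 0.4943708  -0.19465266  0.07415734] [319.76967737 211.6805882 ] [ 0.91496888 -0.45409027  0.02872428]
```

View pics/t3.png

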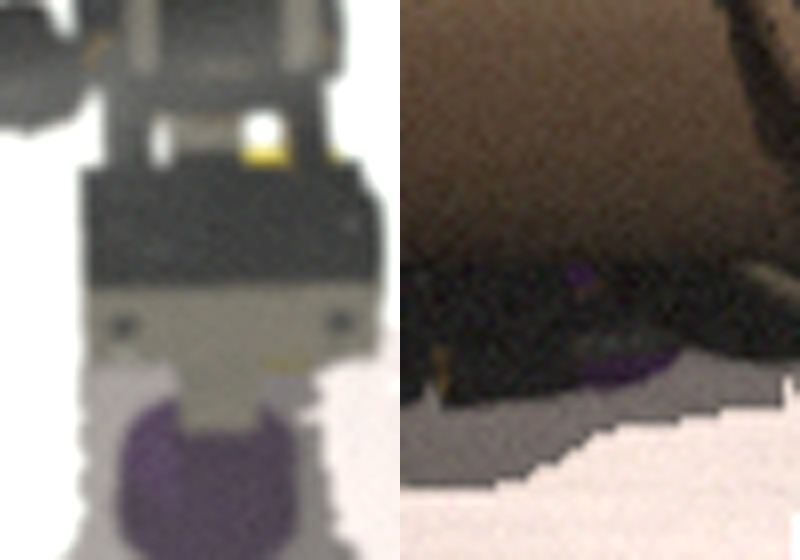

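Emit:
{"fn": "move_arm", "kwargs": {"plan": [[0.27,0.001,0,-0.02,0,0,0],[0.27,0,0,-0.0155,0,0,0],[0.27,0,0,0,0,0,0],[-0.4,0,0,0,0,0,0],[-0.4,0,0,0,0,0,0],[-0.4,0,0,0,0,0,0],[-0.4,0,0,0,0,0,0]], "force": 25}}

```text
time_s: 17.23
tcp_pos: [0.4945, -0.1943, 0.0377]
eef_rot: [-180.0, 0.1, -173.6]
contact_force: [-0.7, 1.0, 6.1]
gripper_width: 0.0352
gripper_force: 25.0
```

Emit:
{"fn": "move_arm", "kwargs": {"plan": [[-0.4,0,0,0.02,0,0,0],[-0.4,0,0,0.045,0,0,0],[-0.4,0,0,0.05,0,0,0],[-0.4,0,0,0,0,0,0],[-0.4,0,0,0,0,0,0]]}}

```text
time_s: 17.85
tcp_pos: [0.4934, -0.1941, 0.1516]
eef_rot: [180.0, -0.0, -173.7]
contact_force: [-0.1, 0.4, -2.6]
gripper_width: 0.036
gripper_force: 25.0
```

Run:
```python
from h import *
s=cap('side','s4.png');np.savez('s4.npz',**s);c=cap('top');np.savez('t4.npz',**c)
o=np.zeros((560,800,3),np.uint8)
o[:,:400]=cv2.convertScaleAbs(cv2.resize(s['img'][180:320,260:360],None,fx=4,fy=4,interpolation=2),alpha=1.5)
o[:,400:]=cv2.convertScaleAbs(cv2.resize(c['img'][125:265,150:250],None,fx=4,fy=4,interpolation=2),alpha=1.8)
cv2.imwrite('pics/t4.png',o[:,:,::-1])
for k in range(3):
    t=telemetry.get_state();print(t['tcp_pos'],t['eef_rot'],t['contact_force'],t['gripper_width'])
for a in (188,191,194):
    d=np.array([np.cos(np.radians(a)),np.sin(np.radians(a))])
    print(a,proj(s,[*(HUB+.105*d),.162]),proj(s,[*(HUB+.02*d),.154]))
```

```text
[ 0.49302921 -0.19418576  0.15070403] [ 1.79961742e+02 -1.36740298e-01 -1.73678017e+02] [ 0.56171868  1.39799405 -1.55391568] 0.03561389623510581
[ 0.49302921 -0.19418576  0.15070403] [ 1.79961742e+02 -1.36740298e-01 -1.73678017e+02] [ 0.56171868  1.39799405 -1.55391568] 0.03561389623510581
[ 0.49302921 -0.19418576  0.15070403] [ 1.79961742e+02 -1.36740298e-01 -1.73678017e+02] [ 0.56171868  1.39799405 -1.55391568] 0.03561389623510581
188 [315.56745212 279.47293121] [266.80770272 284.86304231]
191 [315.2625533 277.1188349] [266.79661179 284.40803429]
194 [314.79806233 274.80250169] [266.75402788 283.95665923]
```

View pics/t4.png

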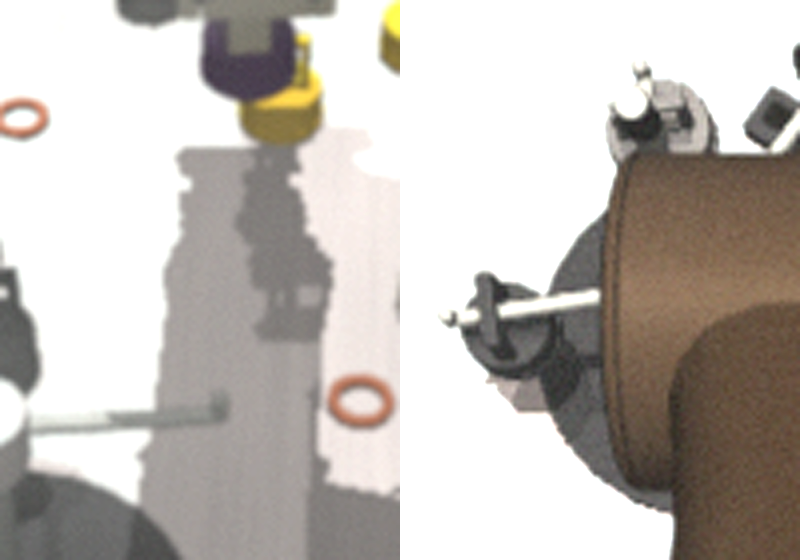

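Run:
```python
from h import *
c=dict(np.load('t4.npz'));s=dict(np.load('s4.npz'))
f=lambda u,v,z:px(c,150+u/4,125+v/4,z=z)[:2]
for n,p,o in (('capL',f(48,318,.162),90),('handle',f(232,103,.215),180),('armtip',f(241,70,.162),180)):
    d=p-HUB;print(n,p,np.degrees(np.arctan2(d[1],d[0]))+o,np.hypot(*d))
p=px(s,314.25,279,z=.163)[:2];d=p-HUB;print('hook side',p,np.degrees(np.arctan2(d[1],d[0])),np.hypot(*d))
for a in (188,189,190):
    u=np.array([np.cos(np.radians(a)),np.sin(np.radians(a))]);print(a,HUB+.088*u,HUB+.15*u,'tip',HUB+.105*u)
```

```text
capL [0.57208683 0.21035575] 189.47362463638086 0.10275720317960983
handle [0.65846156 0.11823115] 187.57000839789973 0.0700722664525368
armtip [0.69133221 0.12354231] 188.08808124827652 0.1033603386314295
hook side [0.4873261 0.0943579] -171.8051517141239 0.10272279929988841
188 [0.50185641 0.09675277] [0.44045979 0.08812403] tip [0.48502185 0.09438682]
189 [0.50208343 0.09523377] [0.44084675 0.08553483] tip [0.48529272 0.09257438]
190 [0.50233692 0.09371896] [0.44127884 0.08295277] tip [0.48559519 0.09076694]
```

Emit:
{"fn": "move_arm", "kwargs": {"plan": [[-0.4,-0.0072,0.02,0.005,0,0,1],[-0.4,-0.0072,0.03,0,0,0,1],[-0.4,-0.0072,0.04,0,0,0,0],[-0.4,-0.0072,0.04,0,0,0,0],[-0.4,-0.0072,0.04,0,0,0,0],[-0.4,-0.0072,0.04,0,0,0,0],[-0.4,-0.0072,0.04,0,0,0,0],[-0.4,-0.0072,0.03,-0.005,0,0,0],[-0.4,0,0,0,0,0,0],[-0.4,0,0,0,0,0,0],[-0.4,0,0,0,0,0,0]]}}

```text
time_s: 19.32
tcp_pos: [0.4364, 0.0849, 0.1517]
eef_rot: [-180.0, -0.0, -171.7]
contact_force: [1.0, -0.6, -1.5]
gripper_width: 0.0356
gripper_force: 25.0
```

Run:
```python
from h import *
s=cap('side');np.savez('s5.npz',**s)
cv2.imwrite('pics/t5.png',cv2.convertScaleAbs(cv2.resize(s['img'][215:315,255:380],None,fx=6,fy=6,interpolation=2),alpha=1.5)[:,:,::-1])
t=telemetry.get_state();p=t['tcp_pos'];print(p,t['eef_rot'],t['contact_force'])
for n,X in (('foot',p-[0,0,.037]),('captop',p-[0,0,.007]),('crown',p+[0,0,.03]),('tip',[.485,.094,.164]),('hook',[.502,.096,.154])):print(n,((proj(s,X)-[255,215])*6).round())
```

```text
[0.43647969 0.08493537 0.1518494 ] [-1.79983647e+02 -2.68495734e-02 -1.71727154e+02] [-0.44831192  0.21318332 -1.12942748]
foot [524. 477.]
captop [529. 411.]
crown [535. 326.]
tip [364. 381.]
hook [305. 406.]
```

View pics/t5.png

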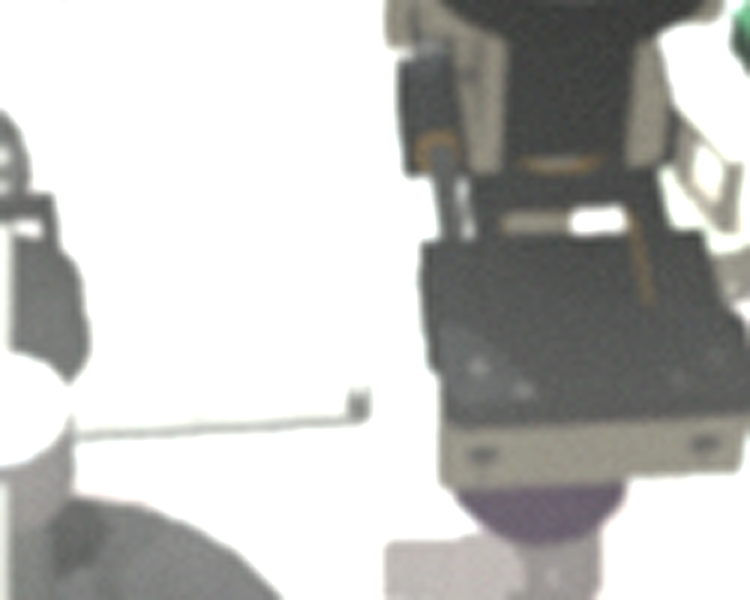

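Emit:
{"fn": "move_arm", "kwargs": {"plan": [[-0.4,0,0.0028,-0.0045,0,0,0],[-0.4,0,0,0,0,0,0],[-0.4,0.006,0.0009,0,0,0,0],[-0.4,0.006,0.0009,0,0,0,0],[-0.4,0.006,0.0008,0,0,0,0],[-0.4,0.006,0.0008,0,0,0,0],[-0.4,0.006,0.0008,0,0,0,0],[-0.4,0.006,0.0008,0,0,0,0],[-0.4,0,0,0,0,0,0]]}}

```text
time_s: 20.5
tcp_pos: [0.4728, 0.0935, 0.1475]
eef_rot: [-180.0, -0.0, -171.7]
contact_force: [0.0, -0.4, -1.4]
gripper_width: 0.0355
gripper_force: 25.0
```

Emit:
{"fn": "move_arm", "kwargs": {"plan": [[-0.4,0.004,0.0006,0,0,0,0],[-0.4,0.004,0.0006,0,0,0,0],[-0.4,0.004,0.0005,0,0,0,0],[-0.4,0.004,0.0006,0,0,0,0],[-0.4,0,0,0,0,0,0]]}}

```text
time_s: 21.12
tcp_pos: [0.4887, 0.0958, 0.1475]
eef_rot: [-180.0, -0.0, -171.7]
contact_force: [-0.1, 0.6, -1.4]
gripper_width: 0.0354
gripper_force: 25.0
```

Emit:
{"fn": "move_arm", "kwargs": {"plan": [[-0.4,0.004,0.0006,0,0,0,0],[-0.4,0.004,0.0006,0,0,0,0],[-0.4,0.004,0.0005,0,0,0,0],[-0.4,0.004,0.0006,0,0,0,0],[-0.4,0,0,0,0,0,0]]}}

```text
time_s: 21.75
tcp_pos: [0.5047, 0.0981, 0.1475]
eef_rot: [-180.0, -0.0, -171.7]
contact_force: [0.5, 0.4, -1.4]
gripper_width: 0.0358
gripper_force: 25.0
```

Run:
```python
from h import *
s=cap('side');np.savez('s6.npz',**s)
cv2.imwrite('pics/t6.png',cv2.convertScaleAbs(cv2.resize(s['img'][215:315,255:355],None,fx=6,fy=6,interpolation=2),alpha=1.6)[:,:,::-1])
t=telemetry.get_state();print(t['tcp_pos'],t['contact_force'])
```

```text
[0.50447901 0.098044   0.14744577] [ 0.18081997 -0.03488018 -0.32473376]
```

View pics/t6.png

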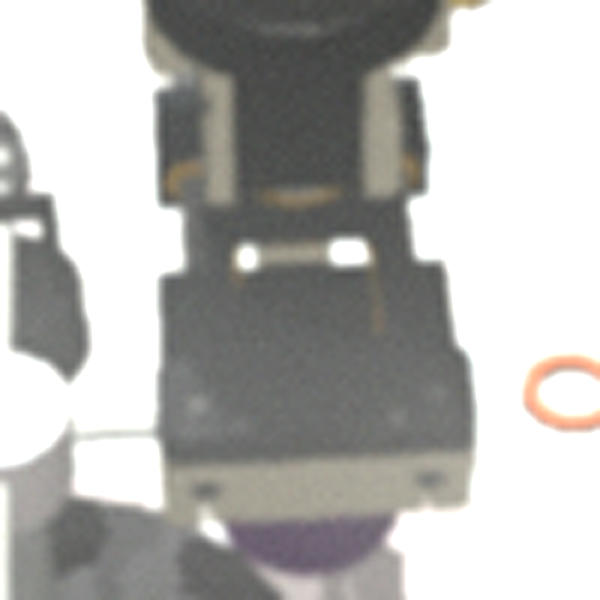

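Emit:
{"fn": "move_arm", "kwargs": {"plan": [[-0.4,0,0,-0.003,0,0,0],[-0.4,0,0,-0.003,0,0,0],[-0.4,0,0,-0.003,0,0,0],[-0.4,0,0,-0.003,0,0,0],[-0.4,0,0,0,0,0,0]]}}

```text
time_s: 22.42
tcp_pos: [0.5043, 0.098, 0.1352]
eef_rot: [-180.0, -0.0, -171.7]
contact_force: [-0.4, -0.6, -1.4]
gripper_width: 0.0356
gripper_force: 25.0
```

Emit:
{"fn": "move_arm", "kwargs": {"plan": [[-0.4,0,0,-0.001,0,0,0],[-0.4,0,0,-0.001,0,0,0],[-0.4,0,0,0,0,0,0]]}}

```text
time_s: 22.8
tcp_pos: [0.5044, 0.0981, 0.1335]
eef_rot: [-180.0, -0.0, -171.7]
contact_force: [-0.2, -0.1, -0.8]
gripper_width: 0.0361
gripper_force: 25.0
```

Emit:
{"fn": "move_arm", "kwargs": {"plan": [[-0.4,0,0,-0.001,0,0,0],[-0.4,0,0,-0.001,0,0,0],[-0.4,0,0,0,0,0,0]]}}

```text
time_s: 23.18
tcp_pos: [0.5045, 0.0981, 0.1316]
eef_rot: [-180.0, 0.0, -171.7]
contact_force: [0.3, 0.3, -1.3]
gripper_width: 0.0358
gripper_force: 25.0
```

Emit:
{"fn": "move_arm", "kwargs": {"plan": [[-0.4,0,0,-0.001,0,0,0],[-0.4,0,0,-0.0005,0,0,0],[-0.4,0,0,0,0,0,0]]}}

```text
time_s: 23.55
tcp_pos: [0.5046, 0.0981, 0.1312]
eef_rot: [-180.0, 0.0, -171.6]
contact_force: [-5.1, -0.7, 11.3]
gripper_width: 0.0357
gripper_force: 25.0
```

Emit:
{"fn": "move_arm", "kwargs": {"plan": [[-0.4,0,0,0.0008,0,0,0],[-0.4,0,0,0,0,0,0],[-0.1,0,0,0,0,0,0],[0.0,0,0,0,0,0,0],[0.15,0,0,0,0,0,0],[0.27,0,0,0,0,0,0],[0.27,0,0,0,0,0,0],[0.27,0,0,0,0,0,0]]}}

```text
time_s: 24.55
tcp_pos: [0.5044, 0.0981, 0.1308]
eef_rot: [-180.0, -0.0, -171.7]
contact_force: [0.1, 0.4, -0.9]
gripper_width: 0.0558
gripper_force: 0.0
```

Emit:
{"fn": "move_arm", "kwargs": {"plan": [[0.27,0,0,0.005,0,0,0],[0.27,0,0,0.01,0,0,0],[0.27,0,0,0.02,0,0,0],[0.27,0,0,0.04,0,0,0],[0.27,0,0,0.05,0,0,0],[0.27,-0.005,-0.06,0.02,0,0,0],[0.27,-0.005,-0.06,0,0,0,0],[0.27,-0.005,-0.06,0,0,0,0],[0.27,-0.005,-0.06,0,0,0,0],[0.27,-0.005,-0.06,0,0,0,0],[0.27,-0.005,-0.06,0,0,0,0],[0.27,-0.005,-0.06,0,0,0,0],[0.27,0,0,0,0,0,0],[0.27,0,0,0,0,0,0],[0.27,0,0,0,0,0,0],[0.27,0,0,0,0,0,0]]}}

```text
time_s: 26.55
tcp_pos: [0.4699, -0.3199, 0.2761]
eef_rot: [-180.0, 0.0, -171.6]
contact_force: [0.3, -0.3, -1.1]
gripper_width: 0.0556
gripper_force: 0.0
```

Run:
```python
from h import *
s=cap('side');c=cap('top');np.savez('t7.npz',**c)
o=np.zeros((560,800,3),np.uint8)
o[:,:400]=cv2.convertScaleAbs(cv2.resize(s['img'][210:350,240:340],None,fx=4,fy=4,interpolation=2),alpha=1.5)
o[:,400:]=cv2.convertScaleAbs(cv2.resize(c['img'][125:300,175:300],(400,560),interpolation=2),alpha=1.8)
cv2.imwrite('pics/t7.png',o[:,:,::-1])
```

```text
(no output)
```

View pics/t7.png

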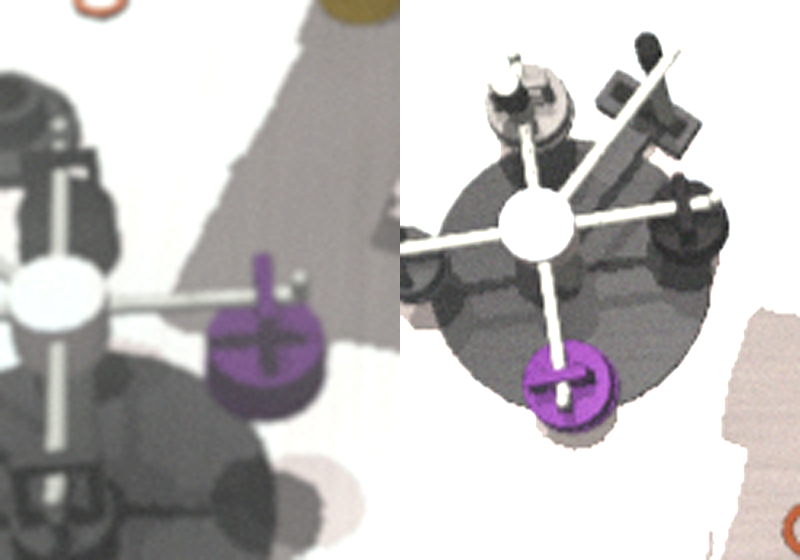

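Run:
```python
from h import *
c=dict(np.load('t7.npz'))
f=lambda u,v,z:px(c,175+(u-400)/3.2,125+v/3.2,z=z)[:2]
P={}
for n,p,o in (('handle',f(508,86,.215),180),('armtip',f(515,60,.162),180),('capR',f(714,200,.162),-90),('hook',f(563,403,.162),0),('rod',f(678,54,.152),-135),('roller',f(648,45,.167),0)):
    P[n]=p;d=p-HUB;print(n,p.round(4),(np.degrees(np.arctan2(d[1],d[0]))+o)%360,np.hypot(*d))
u=(P['rod']-HUB)/np.hypot(*(P['rod']-HUB));w=P['roller']-HUB;print('roller offset from rod line (12 mm = touching)',u[0]*w[1]-u[1]*w[0])
a,b=dict(np.load('top0.npz'))['img'],c['img']
```

```text
handle [0.6564 0.1169] 186.65807567060227 0.06784573895916733
armtip [0.6889 0.1222] 187.53308139214158 0.10075288927139497
capR [0.6039 0.0048] 188.1435675014805 0.10525715720897559
hook [0.4846 0.0913] 189.61536649892793 0.10586112035190873
rod [0.696  0.0269] 187.49382594688203 0.13488688616997108
roller [0.6965 0.0435] 328.6487388969349 0.12586240478727134
roller offset from rod line (12 mm = touching) 0.013494590408756592
```

```bash
python3 -c "
from h import *
print(workorder.close_job())"
```

```text
the job is handed in; nothing more can be done
None
```

The carousel was turned anticlockwise onto its stop, with a peak reading of about 11 N at the handle. The purple cover hangs by its loop on the empty hook, released, and the job is handed in at about 27 s. In the last picture the rod sits against the roller to within about 1.5 mm, and I didn't re-check the bystanders, though I never aimed at or gripped any of them.

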